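# Square up the grille stack and lock the end stop

## Robot

A 7-joint arm with a two-finger parallel gripper is mounted at the origin on a cart in front of the work surface, level with it; the furniture and walls round the work are solid. World frame = base frame: x ahead of the robot, y to its left, z up, the work surface at z = 0. Lengths are in m, angles in rad, forces in N, time in s.
With the tool pointing down it reaches from about 0.4 to 0.85 m from the base axis. Payload 4.5 kg.
Tool frame: the origin (TCP) lies at the very end of the fingers, on their centre line; the grasp point (between the pads) lies 19 mm behind it; z points along the fingers, y is the line along which they close (so a half turn about z gives the same grasp; the last joint's range is limited). The gripper opens to 88 mm and grips with 3 to 60 N. Pads are 18 mm wide; open, the fingers measure 123 mm over their backs; the gripper's body (75 mm by 187 mm) begins 45 mm behind the grasp point.
Start: joints at [0.034, 0.689, -0.195, 1.565, 0.157, 0.902, -0.215], TCP at [0.625, 0, 0.239] pointing down, gripper open.
Joint ranges: [-3.01, 3.01], [-0.46, 2.08], [-1.47, 1.51], [0.13, 2.56], [-1, 4.14], [0.04, 2.09], [-2.66, 2.66]. Speed limits (rad/s): [2.57, 2.57, 3.14, 3.14, 3.14, 3.14, 3.14].

## Interface

Orientations are given as a 3x3 rotation matrix whose columns are the frame's x, y, z axes.
In Python, from plant import manip gives the robot as it stands. The module is installed in compiled form; this text tells all that it offers.
- The arm moves only by the tool drive_tool, never from a script. Its argument "series" is a list of rows, each a list of 3 entries, a list of its own where there are three numbers: the gripper command: -1 is shut, 1 is fully open, values between are in proportion, then the shift along the tool's x, y, z scaled (see below), then the turn, a rotation vector about the tool's x, y, z scaled (see below). A call has 1 to 10 rows; each row is the pose to reach, as a shift and turn from the pose commanded when the call began, along the tool's axes at that moment, turning the shorter way round; what a row does not reach only later rows make up. The controller multiplies each number of a shift by 120 mm and each number of a turn by 2 pi rad. A row lasts 1/12 s, in which the tool goes at most 41.7 mm and 7.16 degrees, less where a joint would pass 70% of its speed; a pose out of reach is approached as far as the arm can. A call with a number of a shift or a turn outside -1 to 1 is refused whole. A call with a gripper value outside its range is refused whole. The fingers move at their own pace and stop on an object; "squeeze" is the grip in N (left out, the last holds). Time passes only in rows, so rows that repeat a pose let the fingers close. It gives the time, the measured TCP pose, the force, the opening and the grip force at its end, in the units of the state.
- manip.get_obs(): the state, without advancing time (a new reading comes with each control period).
- manip.capture(name): name is "scene" or "side" or "wrist"; returns the picture (420x560x3 uint8, red, green, blue); there is no depth.
- manip.calibration(name): a dict with "fx", "fy", "cx", "cy" (pixels), "dist" ([k1, k2, p1, p2, k3] as OpenCV has them; the pictures are not rectified), "pose" (4x4, takes a point from camera to world coordinates). Camera axes: x right, y up, looking along -z (the intrinsics and any distortion apply to the point x, -y, -z); pixel columns grow to the right and rows downward; lengths in m; the calibration is good to about 2 mm. A picture is of the moment at which its call begins: read the wrist's pose just before it. calibration takes no time and is no camera call; for the wrist camera it gives the pose at the moment of the call.
- manip.hand_in(): hands the job in; it is judged then, once.
The state is a dict: "time_s": time; "joints": joint angles; "joint_velocities": joint speeds; "effort": joint torques, N m; "tool_pos": TCP position; "orientation": TCP orientation; "wrist_force": force on the tool from outside, world axes, zero at the start; "wrist_torque": the same for the moment, N m; "width": finger opening in m; "finger_force": force on a finger pad.
Only numpy, scipy, OpenCV 4.12 (cv2) and the standard library are available. Lean on these libraries where they do the work, as an engineer would, in place of code of your own. Each camera call takes 0.05 s, during which the arm holds its last target. There are 200 camera calls.

## Task

In the stacking jig, first tap the three loose round grilles until their edges line up and the stack sits against both fixed fences. Then pull up the end stop's lock plunger, slide the stop toward the stack to the next hole in its rail, and let the pin go fully home there. Finish still gripping the plunger knob, holding the pin engaged, with the stack still square and the small things round the jig left where they are.

Things in the scene. Friction and masses are not known exactly. Their poses are not given: they have to be found in the camera images.
- jig: Fixed stacking jig on the bench, turned about z: grey base plate 150 x 370 x 8 mm (x -75 to 75, y -295 to 75 in the jig frame). Origin on the bench top, under the nest point. Two steel fences stand on it, 12 mm thick, tops 40 mm above the bench: one with its face at x = +58 mm (y -35 to 65), one with its face at y = +58 mm (x -41 to 57).
- nest (a point): Point on the jig's base plate (8 mm above the bench) over the jig's origin: the centre of each grille when it touches both fences. To the right of the jig a tall open carton with spread flaps stands on the bench (about x over 0.45, y below -0.33 m): keep the arm clear of it when coming in.
- next_hole (a point): Mouth of the hole the pin must go into, the one of the rail's three 11 mm holes that is nearest the stack (jig y = -141 mm; the others at -201 and -261 mm). The steel rail lies along jig y from -126 to -285 mm at x = 0, 26 mm wide, top 26 mm above the bench.
- disc_low: Lowest of the three loose, equal, black round grilles, 118 mm across (116 mm over the hard rim, which is what touches), 8 mm thick, 70 g; origin at the centre of its underside. It lies on the base plate, 7 to 22 mm short of the nest point. Its place alone matters, not its turn.
- disc_mid: Middle grille, same shape, lies on disc_low.
- disc_top: Top grille, same shape, lies on disc_mid; stack top 32 mm above the bench.
- end_stop (a joint): Travel of the sliding end stop along the rail, in m: 0 at the start (pin in the middle hole), grows toward the stack (jig +y), 0.060 at the next hole, hard end at 0.064. Sliding friction about 2.5 N. It cannot slide while the pin is in a hole.
- stop_face (a point): Centre of the front of the end stop's face plate, 48 mm wide, 28 mm high (10 to 38 mm above the bench), 80 mm ahead (jig +y) of the knob axis, joined by a nose bar to a sleeve 48 x 50 mm, top 34 mm above the bench. It is 121 mm from the nest point at the start, 61 mm at the next hole: that leaves 3 mm to a squared stack.
- plunger (a joint): Lift of the lock plunger, in m: 0 = pin fully home, hard end at 0.014; the 8 mm round-nosed pin clears the rail's top at 0.010. A spring presses it down with 3 N at 0 and 5.8 N at 0.014. If the pin is over plain rail it stays up at 0.010.
- knob (a point): Centre of the plunger's knob, a black upright cylinder 24 mm across and 18 mm high standing on the sleeve; with the pin home its centre is 49 mm, its underside 40 mm and its top 58 mm above the bench. The knob rides with the stop.
- clip_tin: Bystander: round tin 68 mm wide, 48 mm high; origin at the centre of its underside. Stands beside the jig.
- marker: Bystander: marker pen 101 mm long, 11 mm thick, lying along its y; origin under its middle.
- pry_tool: Bystander: flat grey trim lever 195 x 28 x 9 mm, lying along its y behind the jig; origin under its middle.
- white_plug: Bystander: small white connector 57 x 33 x 13 mm; origin under its middle.
Mind the look-alikes: they are no part of the job. Leave any blue or purple look-alike of the disc_low alone.

How it is judged:
On the way, in this order (a step that is already met when the one before it is completed fails the run):
1. all three grilles lie within 4 mm of the nest point, the end stop still in its first hole (horizontal distance between each of disc_low, disc_mid, disc_top and nest below 0.004 m and value of joint end_stop below 0.005 m), for 0.2 s.
2. the plunger is pulled up clear of the rail (value of joint plunger above 0.0095 m), for 0.1 s.
3. the stop is at the next hole with the pin fully home (value of joint end_stop between 0.0575 and 0.0625 m and value of joint plunger below 0.002 m), for 0.2 s.
At the end, for the whole second after the job is handed in: The end stop is at the next hole (joint 0.060 +- 0.0025 m) with the plunger home (under 0.002 m), the fingers still bear on the knob with over 2 N, and all three grilles lie flat within 4 mm (horizontally) of the nest point (all of step 3 and horizontal distance between each of disc_low, disc_mid, disc_top and nest below 0.004 m and contact force between the fingers and plunger_c0 above 2 N and angle between each of disc_low, disc_mid, disc_top's own z axis and vertical below 0.1 rad); the arm keeps its last pose, push and grip.
It fails at once if a bystander is moved more than 30 mm (distance of any of clip_tin, marker, pry_tool, white_plug from where it was at the start of the episode above 0.03 m).
It also fails if it takes over 61 s, if anything falls off the work surface, if the arm or the gripper's body presses on something with over 40 N, if the wrist force passes 120 N, or if a joint passes its speed limit or range.

## Working session

There is one attempt and no reset: what is moved stays moved. The work goes in short steps, Python scripts to look and compute and a tool call to move; the robot and the scene stay as the last step left them, time stands still between calls to the robot, and variables do not carry over. Pictures are saved under pics/ and viewed, at most 10 in all, crops included, and the job is handed in when it is done.

Besides the shell and the picture viewer there is one more tool, called after "Call:" as name(argument=value, ...), one argument or row to a line, values as JSON. drive_tool: Moves the arm, as the interface text tells. Its arguments: {"type":"object","properties":{"series":{"type":"array"},"squeeze":{"type":"number"}},"required":["series"]}

```bash
mkdir -p pics
cat > h.py <<'E'
import numpy as np, cv2
from plant import manip
def K(c): return np.array([[c['fx'],0,c['cx']],[0,c['fy'],c['cy']],[0,0,1.]]),np.array(c['dist'],float)
def cast(c,uv,z):
    k,d=K(c); p=cv2.undistortPoints(np.array(uv,float).reshape(-1,1,2),k,d)[:,0]
    T=np.array(c['pose']); r=np.c_[p[:,0],-p[:,1],-np.ones(len(p))]@T[:3,:3].T
    return T[:3,3]+r*((z-T[2,3])/r[:,2])[:,None]
def proj(c,P):
    k,d=K(c); T=np.array(c['pose']); q=(np.array(P,float).reshape(-1,3)-T[:3,3])@T[:3,:3]
    return cv2.projectPoints(q*[1,-1,-1],np.zeros(3),np.zeros(3),k,d)[0][:,0]
def snap(n,f):
    c=manip.calibration(n); im=manip.capture(n)[:,:,::-1].copy(); cv2.imwrite('pics/'+f,im); np.save('pics/'+f+'.npy',c,allow_pickle=True); return c,im
def load(f): return np.load('pics/'+f+'.npy',allow_pickle=True).item(), cv2.imread('pics/'+f)
E
python3 - <<'E'
from h import *
for n in ['scene','side','wrist']:
    c,im=snap(n,n+'0.png'); print(n,np.round(c['pose'],3).tolist(),c['fx'],c['dist'])
o=manip.get_obs(); print(o)
E
```

```text
scene [[-0.834, 0.36, -0.419, 0.228], [-0.552, -0.571, 0.608, 0.69], [-0.02, 0.738, 0.674, 0.663], [0.0, 0.0, 0.0, 1.0]] 441.9187497721508 [-0.0754204  0.         0.         0.         0.       ]
side [[0.963, 0.151, -0.222, 0.398], [-0.268, 0.562, -0.782, -0.528], [0.007, 0.813, 0.582, 0.553], [0.0, 0.0, 0.0, 1.0]] 441.5288916256034 [-0.08227625  0.          0.          0.          0.        ]
wrist [[1.0, 0.0, 0.001, 0.624], [-0.0, 0.965, 0.261, 0.067], [-0.001, -0.261, 0.965, 0.384], [0.0, 0.0, 0.0, 1.0]] 339.3086281504223 [0.01864686 0.         0.         0.         0.        ]
{'time_s': 0.15, 'joints': array([ 0.03380859,  0.689797  , -0.19454643,  1.56607078,  0.15725233,
        0.9024706 , -0.21508957]), 'joint_velocities': array([ 5.32278764e-04, -2.17382110e-03,  3.74334613e-04, -2.61719538e-03,
       -5.10227249e-04,  3.60724256e-05,  6.03853644e-04]), 'effort': array([-1.46674727e-03, -5.27863634e+01, -1.26819178e+00, -1.53587687e+01,
       -5.24473807e-02,  3.92338901e-03,  1.12435155e-04]), 'tool_pos': array([ 6.24539033e-01, -1.60658240e-05,  2.38100337e-01]), 'orientation': array([[-4.81313714e-05,  9.99999073e-01, -1.36106838e-03],
       [ 9.99999998e-01,  4.80695259e-05, -4.54716584e-05],
       [-4.54061903e-05, -1.36107057e-03, -9.99999073e-01]]), 'wrist_force': array([0.43239705, 0.10885782, 0.36071636]), 'wrist_torque': array([-0.00037098,  0.10408504, -0.01051371]), 'finger_force': 0.0, 'width': 0.08812175044555293}
```

View pics/scene0.png

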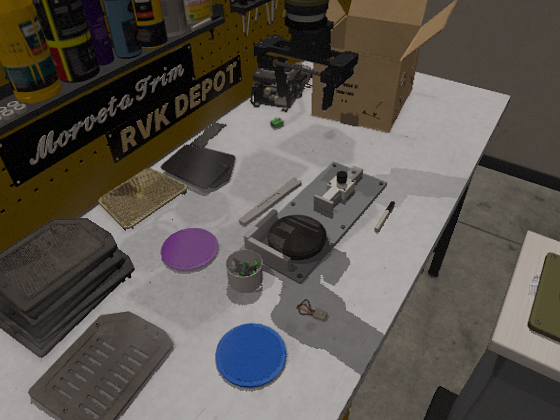

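View pics/side0.png

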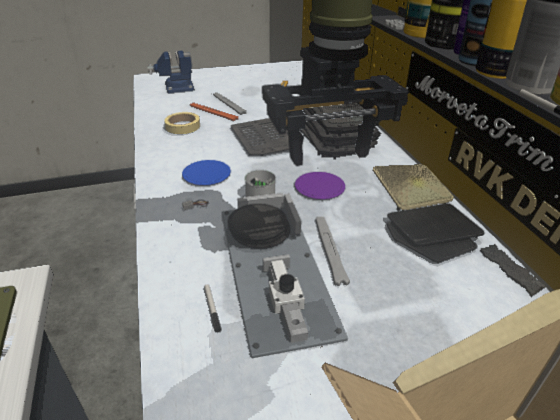

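View pics/wrist0.png

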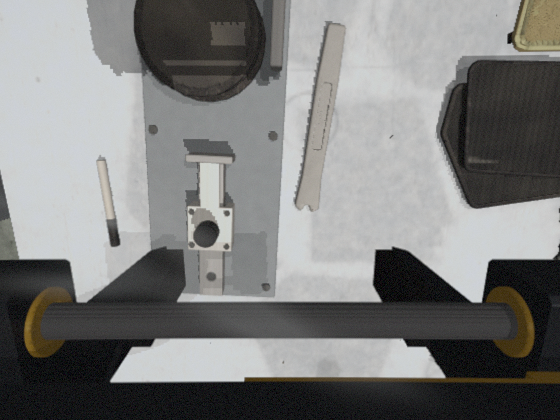

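The wrist view looks down with image right = +x and up = +y. It shows the plate's right edge from about (275,297) to (289,60), the rear rail hole at (211,276), the knob top at (206,233) and the grilles near (200,35). The scene and side views show the tin near the stack's far corner, the lever on the +x side and the marker on the -x side.

Run:
```python
from h import *
c,im=load('wrist0.png')
def p(uv,z): return np.round(cast(c,uv,z)[:,:2],4).tolist()
print('plate R edge/corner',p([[275,297],[289,60],[285,100],[281,180]],.008))
print('plate L',p([[143,85],[147,180],[151,290]],.008))
print('bolts',p([[153,129],[273,135],[266,287]],.008))
print('rail hole',p([[211,276]],.026),'knob',p([[206,233]],.058))
print('plate face',p([[188,154],[235,154]],.038), 'disc edge',p([[135,30],[264,30],[208,101]],.03))
for f in ['scene0.png','side0.png']:
    c,_=load(f); 
    b={'scene0.png':[[296,228],[341,175]],'side0.png':[[258,222],[286,276]]}[f]
    print(f,'disc top',p(b[:1],.032),'knob top',p(b[1:],.058))
    im=_; crop=(slice(150,290),slice(210,410)) if f[1]=='c' else (slice(180,360),slice(200,360))
    cv2.imwrite('pics/c_'+f,cv2.resize(im[crop],None,fx=3.2,fy=3.2,interpolation=cv2.INTER_CUBIC))
```

```text
plate R edge/corner [[0.6187, -0.1445], [0.6339, 0.1251], [0.63, 0.0864], [0.6259, 0.0012]]
plate L [[0.4824, 0.1009], [0.4761, 0.0012], [0.4673, -0.1347]]
bolts [[0.4883, 0.0566], [0.6172, 0.0504], [0.6078, -0.1309]]
rail hole [[0.5454, -0.1074]] knob [[0.5498, -0.0443]]
plate face [[0.5319, 0.033], [0.5793, 0.0331]] disc edge [[0.4886, 0.1472], [0.6096, 0.1476], [0.5533, 0.0843]]
scene0.png disc top [[0.5585, 0.1336]] knob top [[0.5482, -0.042]]
side0.png disc top [[0.5484, 0.1431]] knob top [[0.5507, -0.0406]]
```

View pics/c_scene0.png

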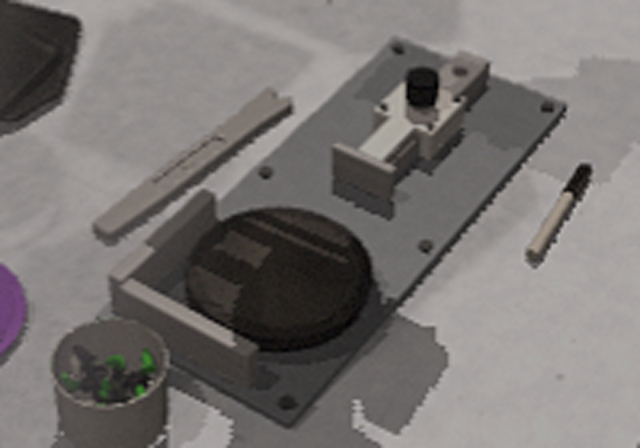

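The crop shows the fences on the far corner, the grilles short of both of them, and the end stop with the knob on the rail. The jig yaw is about -0.057 rad and the nest is near (0.560, 0.157). I'll move over the stack with the fingers shut and look again from there.

Call:
drive_tool(
  series=[
    [-1,[0.5,-0.54,0.2],[0,0,0.009]],
    [-1,[0.5,-0.54,0.2],[0,0,0.009]],
    [-1,[0.5,-0.54,0.2],[0,0,0.009]],
    [-1,[0.5,-0.54,0.2],[0,0,0.009]],
    [-1,[0.5,-0.54,0.2],[0,0,0.009]],
    [-1,[0.5,-0.54,0.2],[0,0,0.009]],
  ],
  squeeze=10,
)

```text
time_s: 0.65
tool_pos: [0.5618, 0.0586, 0.2151]
orientation: [[0.058, 0.998, 0.002], [0.998, -0.058, -0.001], [-0.001, 0.002, -1.0]]
wrist_force: [0.2, 0.1, -0.1]
width: 0.0506
finger_force: 0.0
```

Run:
```python
from h import *
c,im=snap('wrist','w1.png'); o=manip.get_obs(); print(o['tool_pos'],o['orientation'].round(4).tolist(),o['width'],o['time_s'])
cv2.imwrite('pics/w1b.png',cv2.resize(cv2.convertScaleAbs(im,alpha=1.5,beta=20),(800,600),interpolation=cv2.INTER_CUBIC))
```

```text
[0.56192118 0.05843394 0.21512742] [[0.059, 0.9983, 0.0022], [0.9983, -0.059, -0.0008], [-0.0006, 0.0023, -1.0]] 0.04606708470268405 0.7
```

View pics/w1b.png

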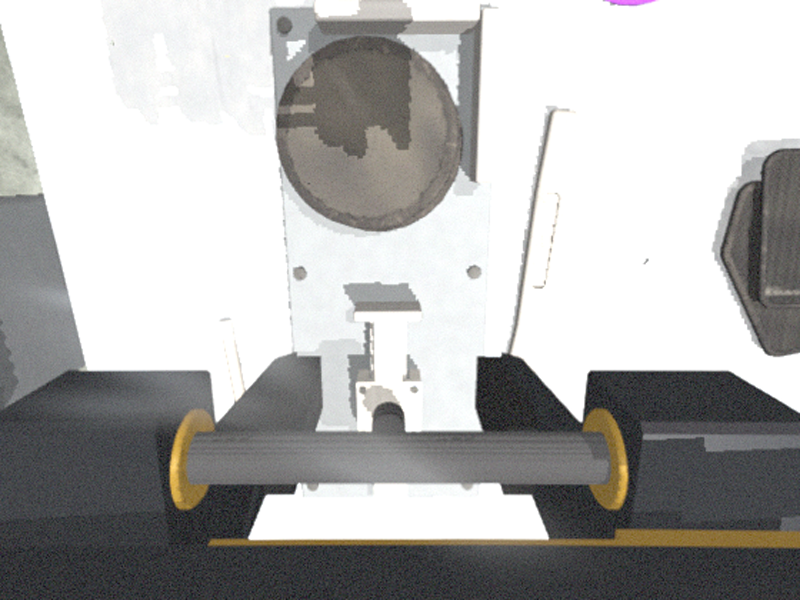

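The close view (800x600) shows the x-fence's inner top edge at column 482, the y-fence's inner top edge at row 22, and the grilles as an outline from (277..462, 37..230). Bolts are at (300,272), (474,271) and (285,25).

Run:
```python
from h import *
c,im=load('w1.png'); s=.7
yaw=-.059; ex=np.array([np.cos(yaw),np.sin(yaw)]); ey=np.array([-ex[1],ex[0]]); O=np.array([.5605,.1577])
def j(n,uv,z):
    w=cast(c,np.array(uv,float)*s,z)[:,:2]; print(n,w.round(4).tolist(),'jig mm',(np.c_[(w-O)@ex,(w-O)@ey]*1e3).round(1).tolist())
j('xf (58)',[[482,50],[482,120]],.04)
j('yf (58)',[[330,22],[460,20]],.04)
j('plate L (-75)',[[272,40],[284,200],[292,330]],.008); j('plate R',[[489,230],[486,330]],.008)
j('bolts',[[300,272],[474,271],[285,25]],.008)
j('disc L,R top z.032',[[277,130],[462,130],[368,37]],.032)
j('disc front low z.01',[[380,231]],.008);j('disc front z.032',[[380,231]],.032)
j('knob top',[[388,412]],.058); j('face top',[[354,312],[421,312]],.038)
```

```text
xf (58) [[0.6197, 0.1916], [0.6193, 0.1523]] jig mm [[57.1, 37.4], [59.0, -1.9]]
yf (58) [[0.5302, 0.2118], [0.6069, 0.2084]] jig mm [[-33.4, 52.2], [43.3, 53.3]]
plate L (-75) [[0.4879, 0.212], [0.4831, 0.1097], [0.4774, 0.0122]] jig mm [[-75.7, 49.9], [-74.5, -52.5], [-74.4, -150.1]]
plate R [[0.6289, 0.0797], [0.6258, 0.0033]] jig mm [[72.8, -73.8], [74.3, -150.3]]
bolts [[0.4885, 0.057], [0.6175, 0.05], [0.4975, 0.2202]] jig mm [[-65.9, -104.8], [63.2, -104.1], [-66.6, 58.7]]
disc L,R top z.032 [[0.4895, 0.1546], [0.6078, 0.1478], [0.5517, 0.2045]] jig mm [[-70.7, -7.3], [47.8, -7.1], [-11.5, 46.2]]
disc front low z.01 [[0.5498, 0.0837]] jig mm [[-6.3, -74.5]]
disc front z.032 [[0.5509, 0.0866]] jig mm [[-5.4, -71.6]]
knob top [[0.5489, -0.0349]] jig mm [[-0.2, -193.0]]
face top [[0.5292, 0.0324], [0.5757, 0.0296]] jig mm [[-23.8, -126.9], [22.7, -127.0]]
```

Run:
```python
from h import *
O=np.array([.56,.1525]);yaw=-.059; ex=np.array([np.cos(yaw),np.sin(yaw)]); ey=np.array([-ex[1],ex[0]])
for f,u in [('scene0.png',[[303,303],[325,316],[245,270]]),('side0.png',[[187,203],[206,204],[260,183]])]:
    w=cast(load(f)[0],u,.01)[:,:2]; print(w.round(3).tolist(),(np.c_[(w-O)@ex,(w-O)@ey]*1e3).round().tolist())
```

```text
[[0.459, 0.272], [0.412, 0.275], [0.592, 0.266]] [[-108.0, 113.0], [-155.0, 114.0], [26.0, 115.0]]
[[0.422, 0.277], [0.461, 0.263], [0.594, 0.315]] [[-145.0, 116.0], [-105.0, 104.0], [24.0, 164.0]]
```

Call:
drive_tool(
  series=[
    [-1,[0.715,-0.94,0.6],[0,0,0]],
    [-1,[0.715,-0.94,0.6],[0,0,0]],
    [-1,[0.715,-0.94,0.6],[0,0,0]],
    [-1,[0.715,-0.94,0.6],[0,0,0]],
    [-1,[0.715,-0.94,0.6],[0,0,0]],
    [-1,[0.715,-0.94,0.6],[0,0,0]],
    [-1,[0.715,-0.94,0.6],[0,0,0]],
  ],
)

```text
time_s: 1.28
tool_pos: [0.4546, 0.1513, 0.143]
orientation: [[0.058, 0.998, 0.002], [0.998, -0.058, -0.0], [-0.0, 0.002, -1.0]]
wrist_force: [0.6, 0.3, -0.3]
width: 0.0006
finger_force: 0.0
```

Call:
drive_tool(
  series=[
    [-1,[0,0,0.9],[0,0,0]],
    [-1,[0,0,0.9],[0,0,0]],
    [-1,[0,0,0.9],[0,0,0]],
    [-1,[0,0,0.9],[0,0,0]],
  ],
)

```text
time_s: 1.62
tool_pos: [0.4527, 0.1499, 0.0312]
orientation: [[0.059, 0.998, -0.003], [0.998, -0.059, -0.003], [-0.003, -0.003, -1.0]]
wrist_force: [-0.8, 0.0, -0.1]
width: 0.0005
finger_force: 0.0
```

Call:
drive_tool(
  series=[
    [-1,[0,0,0.18],[0,0,0]],
    [-1,[0,0,0.18],[0,0,0]],
    [-1,[0,0.05,0.18],[0,0,0]],
  ],
)

```text
time_s: 1.87
tool_pos: [0.4586, 0.1509, 0.014]
orientation: [[0.057, 0.998, -0.001], [0.998, -0.057, -0.001], [-0.001, -0.001, -1.0]]
wrist_force: [0.4, -0.1, 1.0]
width: 0.0006
finger_force: 0.0
```

Call:
drive_tool(
  series=[
    [-1,[0,0.03,0.015],[0,0,0]],
    [-1,[0,0.06,0.015],[0,0,0]],
    [-1,[0,0.09,0.015],[0,0,0]],
    [-1,[0,0.12,0.015],[0,0,0]],
    [-1,[0,0.14,0.015],[0,0,0]],
    [-1,[0,0.16,0.015],[0,0,0]],
    [-1,[0,0.16,0.015],[0,0,0]],
  ],
)

```text
time_s: 2.45
tool_pos: [0.478, 0.1506, 0.0115]
orientation: [[0.057, 0.998, 0.0], [0.998, -0.057, 0.0], [0.0, 0.0, -1.0]]
wrist_force: [0.4, -0.5, 0.6]
width: 0.0007
finger_force: 0.0
```

Call:
drive_tool(
  series=[
    [-1,[0,0.01,0],[0,0,0]],
    [-1,[0,0.02,0],[0,0,0]],
    [-1,[0,0.02,0],[0,0,0]],
  ],
)

```text
time_s: 2.7
tool_pos: [0.4799, 0.1505, 0.0113]
orientation: [[0.056, 0.998, -0.0], [0.998, -0.056, -0.0], [-0.0, -0.0, -1.0]]
wrist_force: [-0.1, 0.2, 0.6]
width: 0.0008
finger_force: 0.4
```

Call:
drive_tool(
  series=[
    [-1,[0,0.01,0],[0,0,0]],
    [-1,[0,0.02,0],[0,0,0]],
    [-1,[0,0.02,0],[0,0,0]],
  ],
)

```text
time_s: 2.95
tool_pos: [0.4826, 0.1504, 0.0113]
orientation: [[0.057, 0.998, 0.0], [0.998, -0.057, -0.0], [-0.0, 0.0, -1.0]]
wrist_force: [-1.2, -0.8, 0.4]
width: 0.0005
finger_force: 0.5
```

Call:
drive_tool(
  series=[
    [-1,[0,0.01,0],[0,0,0]],
    [-1,[0,0.015,0],[0,0,0]],
    [-1,[0,0.015,0],[0,0,0]],
  ],
)

```text
time_s: 3.2
tool_pos: [0.4845, 0.1503, 0.0113]
orientation: [[0.057, 0.998, 0.0], [0.998, -0.057, 0.0], [0.0, 0.0, -1.0]]
wrist_force: [0.1, 0.7, 0.2]
width: 0.0001
finger_force: 0.3
```

Call:
drive_tool(
  series=[
    [-1,[0,0.01,0],[0,0,0]],
    [-1,[0,0.015,0],[0,0,0]],
    [-1,[0,0.015,0],[0,0,0]],
  ],
)

```text
time_s: 3.45
tool_pos: [0.4856, 0.1502, 0.0113]
orientation: [[0.056, 0.998, -0.001], [0.998, -0.056, -0.0], [-0.0, -0.001, -1.0]]
wrist_force: [-2.2, -0.1, 0.6]
width: 0.0006
finger_force: 1.1
```

Run:
```python
from h import *
o=manip.get_obs(); print(o['tool_pos'],o['wrist_force'])
c,im=snap('scene','s2.png'); a=cv2.resize(im[185:290,215:375],(640,420),interpolation=cv2.INTER_CUBIC)
c,im=snap('wrist','w2.png'); cv2.imwrite('pics/s2b.png',cv2.convertScaleAbs(a,alpha=1.6,beta=15))
```

```text
[0.48559126 0.15015647 0.01129596] [-2.23077876 -0.08523534  0.64259806]
```

View pics/s2b.png

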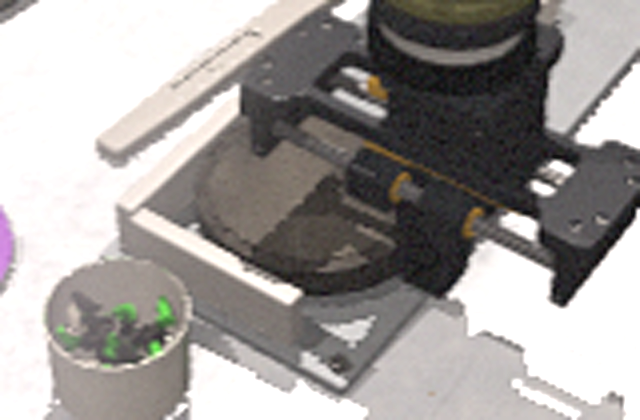

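The grilles now sit at or close to the x-fence, and a clear gap to the y-fence remains. I'll keep tapping until the force rises.

Call:
drive_tool(
  series=[
    [-1,[0,0.01,0],[0,0,0]],
    [-1,[0,0.01,0],[0,0,0]],
    [-1,[0,0.01,0],[0,0,0]],
  ],
)

```text
time_s: 3.8
tool_pos: [0.4857, 0.1501, 0.0113]
orientation: [[0.056, 0.998, -0.003], [0.998, -0.056, -0.001], [-0.001, -0.003, -1.0]]
wrist_force: [-5.3, 0.8, 3.1]
width: 0.0006
finger_force: 2.7
```

Call:
drive_tool(
  series=[
    [-1,[0,0.01,0],[0,0,0]],
    [-1,[0,0.01,0],[0,0,0]],
    [-1,[0,0.01,0],[0,0,0]],
  ],
)

```text
time_s: 4.05
tool_pos: [0.4857, 0.15, 0.0113]
orientation: [[0.055, 0.998, -0.005], [0.998, -0.055, -0.001], [-0.001, -0.005, -1.0]]
wrist_force: [-7.9, 0.8, 4.3]
width: 0.0005
finger_force: 3.8
```

Call:
drive_tool(
  series=[
    [-1,[0,-0.25,0],[0,0,0]],
    [-1,[0,-0.25,-0.6],[0,0,0]],
    [-1,[0,-0.25,-0.6],[0,0,0]],
    [-1,[-0.735,0.597,-0.6],[0,0,0]],
    [-1,[-0.735,0.597,-0.6],[0,0,0]],
    [-1,[-0.735,0.597,-0.6],[0,0,0]],
    [-1,[-0.735,0.597,-0.6],[0,0,0]],
    [-1,[-0.735,0.597,-0.6],[0,0,0]],
    [-1,[-0.735,0.597,-0.6],[0,0,0]],
  ],
)

```text
time_s: 4.8
tool_pos: [0.5557, 0.0574, 0.0833]
orientation: [[0.059, 0.998, 0.001], [0.998, -0.059, 0.0], [0.001, 0.001, -1.0]]
wrist_force: [-0.0, -0.2, -0.1]
width: 0.0003
finger_force: 0.0
```

Run:
```python
from h import *
c,im=snap('wrist','w3.png'); o=manip.get_obs(); print(o['tool_pos'],o['wrist_force'])
cv2.imwrite('pics/w3b.png',cv2.resize(cv2.convertScaleAbs(im,alpha=1.4,beta=15),(800,600),interpolation=cv2.INTER_CUBIC))
```

```text
[0.55457077 0.05882172 0.08323618] [ 0.03808486  0.70596878 -0.25746288]
```

View pics/w3b.png

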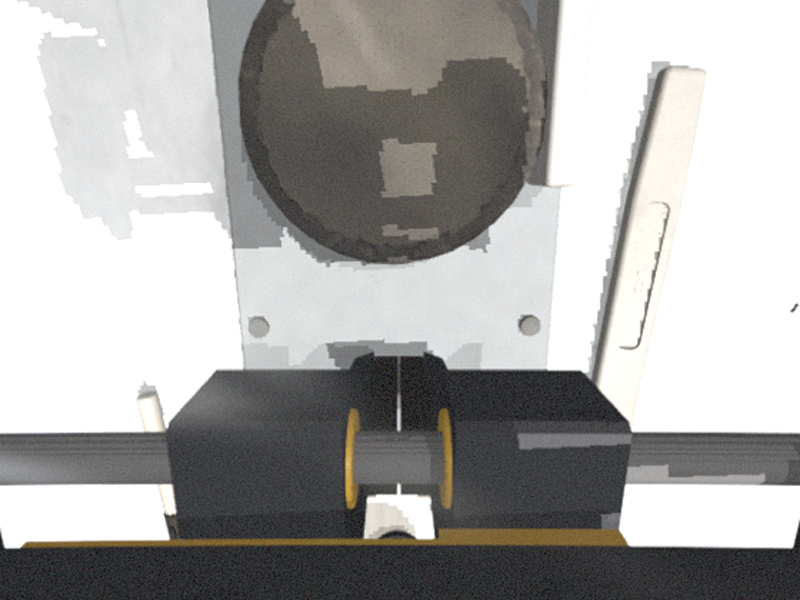

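The stack rests along the x-fence (column 548), its front rim is at about (400,262), and there's free plate between it and the fingers. I'll descend there.

Call:
drive_tool(
  series=[
    [-1,[0.02,0,0.3],[0,0,0]],
    [-1,[0.02,0,0.45],[0,0,0]],
    [-1,[0.02,0,0.55],[0,0,0]],
    [-1,[0.02,0,0.595],[0,0,0]],
    [-1,[0.02,0,0.595],[0,0,0]],
  ],
)

```text
time_s: 5.27
tool_pos: [0.5539, 0.0614, 0.011]
orientation: [[0.055, 0.999, -0.002], [0.999, -0.055, 0.0], [-0.0, -0.002, -1.0]]
wrist_force: [-1.1, 0.4, -0.7]
width: 0.0005
finger_force: 0.0
```

Call:
drive_tool(
  series=[
    [-1,[0.03,0,0],[0,0,0]],
    [-1,[0.06,0,0],[0,0,0]],
    [-1,[0.09,0,0],[0,0,0]],
    [-1,[0.11,0,0],[0,0,0]],
    [-1,[0.12,0,0],[0,0,0]],
    [-1,[0.12,0,0],[0,0,0]],
  ],
)

```text
time_s: 5.77
tool_pos: [0.5562, 0.0749, 0.0124]
orientation: [[0.056, 0.998, 0.001], [0.998, -0.056, 0.0], [0.0, 0.001, -1.0]]
wrist_force: [0.5, 0.5, -0.1]
width: 0.0005
finger_force: 0.0
```

Call:
drive_tool(
  series=[
    [-1,[0.02,0,0.005],[0,0,0]],
    [-1,[0.03,0,0.005],[0,0,0]],
    [-1,[0.04,0,0.005],[0,0,0]],
    [-1,[0.04,0,0.005],[0,0,0]],
  ],
)

```text
time_s: 6.1
tool_pos: [0.556, 0.0795, 0.0113]
orientation: [[0.056, 0.998, -0.0], [0.998, -0.056, -0.0], [-0.0, -0.0, -1.0]]
wrist_force: [-0.7, -0.7, 1.2]
width: 0.0003
finger_force: 0.7
```

Call:
drive_tool(
  series=[
    [-1,[0.01,0,0],[0,0,0]],
    [-1,[0.015,0,0],[0,0,0]],
    [-1,[0.015,0,0],[0,0,0]],
  ],
)

```text
time_s: 6.35
tool_pos: [0.5562, 0.0811, 0.0113]
orientation: [[0.057, 0.998, -0.0], [0.998, -0.057, -0.0], [-0.0, -0.0, -1.0]]
wrist_force: [-0.4, -1.8, 1.6]
width: 0.0006
finger_force: 1.0
```

Call:
drive_tool(
  series=[
    [-1,[0.01,0,0],[0,0,0]],
    [-1,[0.015,0,0],[0,0,0]],
    [-1,[0.015,0,0],[0,0,0]],
  ],
)

```text
time_s: 6.6
tool_pos: [0.5564, 0.0833, 0.0113]
orientation: [[0.056, 0.998, 0.0], [0.998, -0.056, 0.0], [0.0, 0.0, -1.0]]
wrist_force: [-0.4, -1.4, 1.3]
width: 0.0003
finger_force: 0.9
```

Call:
drive_tool(
  series=[
    [-1,[0.01,0,0],[0,0,0]],
    [-1,[0.015,0,0],[0,0,0]],
    [-1,[0.015,0,0],[0,0,0]],
  ],
)

```text
time_s: 6.85
tool_pos: [0.5564, 0.0845, 0.0113]
orientation: [[0.057, 0.998, -0.0], [0.998, -0.057, -0.001], [-0.001, -0.0, -1.0]]
wrist_force: [-0.3, -2.8, 0.4]
width: 0.0007
finger_force: 1.5
```

Call:
drive_tool(
  series=[
    [-1,[0.01,0,0],[0,0,0]],
    [-1,[0.015,0,0],[0,0,0]],
    [-1,[0.015,0,0],[0,0,0]],
  ],
)

```text
time_s: 7.1
tool_pos: [0.5564, 0.0846, 0.0113]
orientation: [[0.058, 0.998, -0.001], [0.998, -0.058, -0.003], [-0.003, -0.001, -1.0]]
wrist_force: [-0.5, -5.6, 2.0]
width: 0.0005
finger_force: 2.9
```

Call:
drive_tool(
  series=[
    [-1,[0.01,0,0],[0,0,0]],
    [-1,[0.015,0,0],[0,0,0]],
    [-1,[0.015,0,0],[0,0,0]],
  ],
)

```text
time_s: 7.35
tool_pos: [0.5563, 0.0847, 0.0113]
orientation: [[0.059, 0.998, -0.001], [0.998, -0.059, -0.005], [-0.005, -0.001, -1.0]]
wrist_force: [-0.1, -8.3, 2.7]
width: 0.0006
finger_force: 4.3
```

Call:
drive_tool(
  series=[
    [-1,[-0.15,0,0],[0,0,0]],
    [-1,[-0.15,0,-0.4],[0,0,0]],
    [-1,[-0.15,0,-0.9],[0,0,0]],
    [0,[-0.35,0,-1],[0,0,0]],
    [0.2,[-0.35,0,-1],[0,0,0]],
    [0.2,[-0.35,0,-1],[0,0,0]],
    [0.2,[-0.35,0,-1],[0,0,0]],
  ],
)

```text
time_s: 7.93
tool_pos: [0.5543, 0.0477, 0.1313]
orientation: [[0.056, 0.998, 0.001], [0.998, -0.056, 0.002], [0.002, 0.001, -1.0]]
wrist_force: [-0.6, -0.1, -0.3]
width: 0.0251
finger_force: 0.0
```

Run:
```python
from h import *
c,im=snap('wrist','w4.png'); o=manip.get_obs(); print(o['tool_pos'],o['wrist_force'],o['width'])
cv2.imwrite('pics/w4b.png',cv2.resize(cv2.convertScaleAbs(im,alpha=1.4,beta=15),(800,600),interpolation=cv2.INTER_CUBIC))
snap('scene','s4.png');snap('side','d4.png')
O=np.array([.561,.152]);yaw=-.058; ex=np.array([np.cos(yaw),np.sin(yaw)]); ey=np.array([-ex[1],ex[0]])
a=np.linspace(0,6.28,60,endpoint=False)
for z in (.008,.032):
    P=np.c_[O+.059*(np.cos(a)[:,None]*ex+np.sin(a)[:,None]*ey),np.full(60,z)]
    q=proj(c,P)/.7; print(z,q.min(0).round(),q.max(0).round())
```

```text
[0.55372693 0.04792932 0.13051934] [-0.45083813 -0.36351418 -0.36128534] 0.028705699892737076
0.008 [286. -38.] [516. 211.]
0.032 [275. -61.] [528. 215.]
```

View pics/w4b.png

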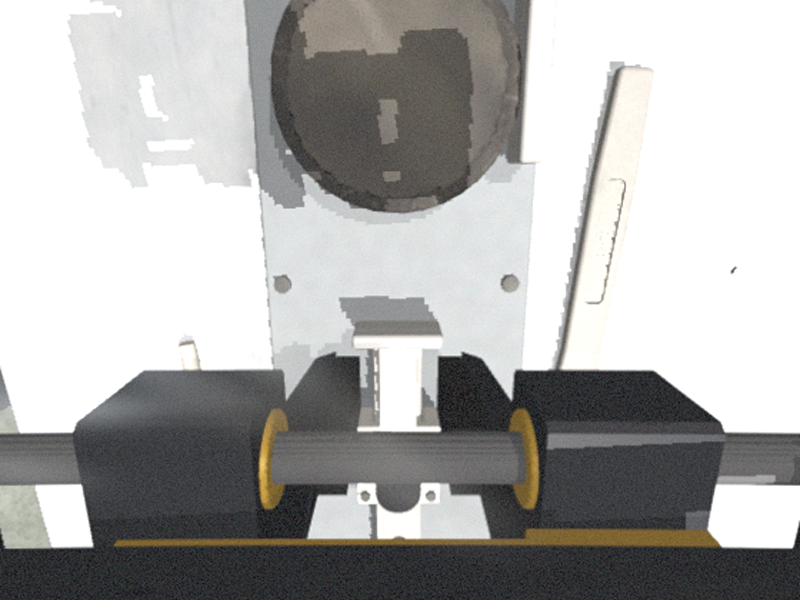

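The stack spans columns 272–520 with its front at row 212, which matches a nested stack to about 1 mm. The stop's face plate is centred at (398,330), in line with the fingers. Next is the knob.

Call:
drive_tool(
  series=[
    [0.3,[-0.8,0.01,0],[0,0,0]],
    [0.3,[-0.8,0.01,0],[0,0,0]],
    [0.3,[-0.8,0.01,0],[0,0,0]],
    [0.3,[-0.8,0.01,0.2],[0,0,0]],
    [0.3,[-0.8,0.01,0.2],[0,0,0]],
    [0.3,[-0.8,0.01,0.2],[0,0,0]],
  ],
)

```text
time_s: 8.58
tool_pos: [0.5487, -0.0483, 0.1058]
orientation: [[0.055, 0.998, -0.004], [0.998, -0.055, 0.001], [0.001, -0.004, -1.0]]
wrist_force: [0.1, -0.2, 0.6]
width: 0.0571
finger_force: 0.0
```

Run:
```python
from h import *
o=manip.get_obs(); print(o['tool_pos'],o['width'])
a=[cv2.resize(snap(n,f)[1][r],(400,400),interpolation=cv2.INTER_CUBIC) for n,f,r in [('scene','s5.png',(slice(110,270),slice(240,400))),('side','d5.png',(slice(180,340),slice(200,360)))]]
cv2.imwrite('pics/k5.png',cv2.convertScaleAbs(np.hstack(a),alpha=1.5,beta=15))
```

```text
[ 0.54871346 -0.04828469  0.10582294] 0.057065145992210915
```

View pics/k5.png

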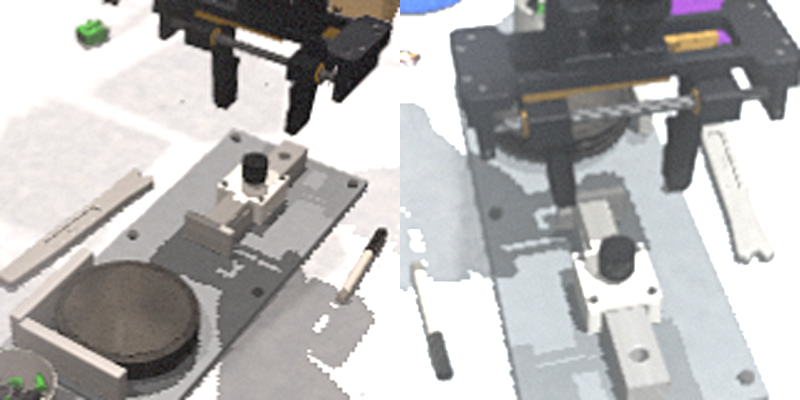

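Both crops show the stack snug against the fences, and the open fingers straddling the line of the knob. I'll descend and grip.

Call:
drive_tool(
  series=[
    [0.3,[0,0,0.2],[0,0,0]],
    [0.3,[0,0,0.4],[0,0,0]],
    [0.3,[0,0,0.5],[0,0,0]],
    [0.3,[0,0,0.53],[0,0,0]],
    [0.3,[0,0,0.53],[0,0,0]],
  ],
)

```text
time_s: 9.1
tool_pos: [0.5498, -0.0487, 0.0434]
orientation: [[0.055, 0.998, -0.001], [0.998, -0.055, 0.0], [0.0, -0.001, -1.0]]
wrist_force: [-0.3, 0.2, 0.1]
width: 0.0573
finger_force: 0.0
```

Call:
drive_tool(
  series=[
    [-1,[0,0,0],[0,0,0]],
    [-1,[0,0,0],[0,0,0]],
    [-1,[0,0,0],[0,0,0]],
    [-1,[0,0,0],[0,0,0]],
    [-1,[0,0,0],[0,0,0]],
    [-1,[0,0,0],[0,0,0]],
  ],
  squeeze=25,
)

```text
time_s: 9.6
tool_pos: [0.5488, -0.0494, 0.0441]
orientation: [[0.057, 0.998, -0.002], [0.998, -0.057, -0.0], [-0.0, -0.002, -1.0]]
wrist_force: [-3.3, 0.7, 5.8]
width: 0.0231
finger_force: 25.0
```

Call:
drive_tool(
  series=[
    [-1,[0,0,-0.04],[0,0,0]],
    [-1,[0,0,-0.08],[0,0,0]],
    [-1,[0,0,-0.105],[0,0,0]],
    [-1,[0,0,-0.105],[0,0,0]],
    [-1,[0,0,-0.105],[0,0,0]],
  ],
)

```text
time_s: 10.02
tool_pos: [0.5488, -0.0494, 0.056]
orientation: [[0.057, 0.998, -0.002], [0.998, -0.057, -0.0], [-0.0, -0.002, -1.0]]
wrist_force: [-2.6, -0.1, -6.0]
width: 0.0229
finger_force: 25.0
```

Call:
drive_tool(
  series=[
    [-1,[0.06,0,0],[0,0,0]],
    [-1,[0.12,0,0],[0,0,0]],
    [-1,[0.18,0,0],[0,0,0]],
    [-1,[0.24,0,0],[0,0,0]],
    [-1,[0.3,0,0],[0,0,0]],
    [-1,[0.35,0,0],[0,0,0]],
    [-1,[0.4,0,0],[0,0,0]],
    [-1,[0.43,0,0],[0,0,0]],
    [-1,[0.45,0,0],[0,0,0]],
    [-1,[0.45,0,0],[0,0,0]],
  ],
)

```text
time_s: 10.85
tool_pos: [0.5518, 0.0059, 0.0559]
orientation: [[0.055, 0.998, -0.003], [0.998, -0.055, 0.0], [0.0, -0.003, -1.0]]
wrist_force: [-5.9, -0.8, -6.4]
width: 0.0234
finger_force: 25.0
```

Call:
drive_tool(
  series=[
    [-1,[0.02,-0.01,0],[0,0,0]],
    [-1,[0.038,-0.01,0],[0,0,0]],
    [-1,[0.038,-0.01,0],[0,0,0]],
    [-1,[0.038,-0.01,0],[0,0,0]],
  ],
)

```text
time_s: 11.18
tool_pos: [0.5519, 0.01, 0.0563]
orientation: [[0.056, 0.998, -0.0], [0.998, -0.056, 0.001], [0.001, -0.0, -1.0]]
wrist_force: [-4.2, -0.9, -5.7]
width: 0.0233
finger_force: 25.0
```

Call:
drive_tool(
  series=[
    [-1,[0.003,0,0.03],[0,0,0]],
    [-1,[0.003,0,0.06],[0,0,0]],
    [-1,[0.003,0,0.09],[0,0,0]],
    [-1,[0.003,0,0.105],[0,0,0]],
    [-1,[0.003,0,0.105],[0,0,0]],
    [-1,[0.003,0,0.105],[0,0,0]],
  ],
)

```text
time_s: 11.68
tool_pos: [0.552, 0.01, 0.0442]
orientation: [[0.056, 0.998, -0.0], [0.998, -0.056, 0.0], [0.0, -0.0, -1.0]]
wrist_force: [-7.2, 1.2, 2.2]
width: 0.0231
finger_force: 25.0
```

Call:
drive_tool(
  series=[
    [-1,[0,-0.01,0.01],[0,0,0]],
    [-1,[0,-0.01,0.02],[0,0,0]],
    [-1,[0,-0.01,0.02],[0,0,0]],
    [-1,[0,-0.01,0.02],[0,0,0]],
  ],
)

```text
time_s: 12.02
tool_pos: [0.5522, 0.01, 0.0438]
orientation: [[0.056, 0.998, 0.003], [0.998, -0.056, 0.0], [0.0, 0.003, -1.0]]
wrist_force: [-7.6, -0.1, 17.9]
width: 0.0229
finger_force: 25.0
```

Run:
```python
from h import *
o=manip.get_obs(); print(o['tool_pos'],o['wrist_force'],o['finger_force'])
a=[cv2.resize(snap(n,f)[1][r],(400,400),interpolation=cv2.INTER_CUBIC) for n,f,r in [('scene','s6.png',(slice(140,300),slice(220,380))),('side','d6.png',(slice(190,320),slice(210,340)))]]
cv2.imwrite('pics/k6.png',cv2.convertScaleAbs(np.hstack(a),alpha=1.5,beta=15))
```

```text
[0.552186   0.0099563  0.04376036] [-7.64306042 -0.13358938 17.92664758] 25.034556984901428
```

View pics/k6.png

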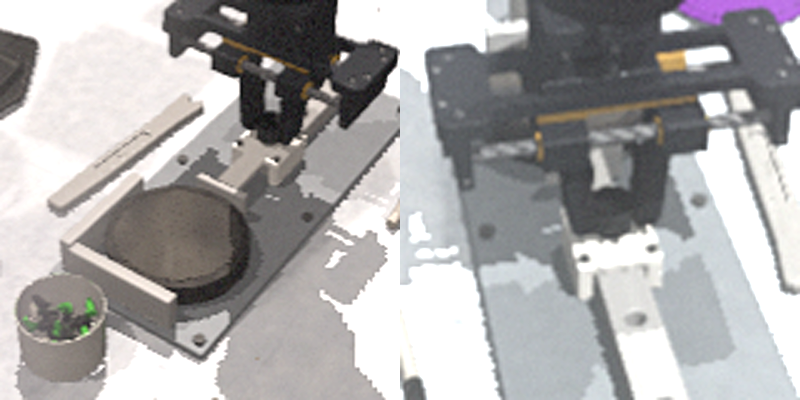

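The stop's face is now just short of the stack, which is still against both fences. The knob is back at its starting height and resists firmly. I'll nudge it gently to prove the lock.

Call:
drive_tool(
  series=[
    [-1,[0.015,0,-0.008],[0,0,0]],
    [-1,[0.025,0,-0.008],[0,0,0]],
    [-1,[0.025,0,-0.008],[0,0,0]],
  ],
)

```text
time_s: 12.37
tool_pos: [0.5522, 0.0121, 0.0439]
orientation: [[0.057, 0.998, 0.003], [0.998, -0.057, -0.001], [-0.001, 0.003, -1.0]]
wrist_force: [-5.9, -2.0, 10.4]
width: 0.023
finger_force: 25.0
```

Call:
drive_tool(
  series=[
    [-1,[-0.015,0,0],[0,0,0]],
    [-1,[-0.023,0,0],[0,0,0]],
    [-1,[-0.023,0,0],[0,0,0]],
    [-1,[-0.023,0,0],[0,0,0]],
  ],
)

```text
time_s: 12.7
tool_pos: [0.5522, 0.0114, 0.0439]
orientation: [[0.055, 0.998, 0.003], [0.998, -0.055, 0.002], [0.002, 0.003, -1.0]]
wrist_force: [-6.4, 2.2, 10.4]
width: 0.0231
finger_force: 25.0
```

Call:
drive_tool(
  series=[
    [-1,[-0.02,0,0],[0,0,0]],
    [-1,[-0.035,0,0],[0,0,0]],
    [-1,[-0.035,0,0],[0,0,0]],
  ],
)

```text
time_s: 12.95
tool_pos: [0.5521, 0.0087, 0.0439]
orientation: [[0.054, 0.999, 0.004], [0.999, -0.054, 0.004], [0.004, 0.003, -1.0]]
wrist_force: [-6.1, 5.2, 11.0]
width: 0.0232
finger_force: 25.0
```

Call:
drive_tool(
  series=[
    [-1,[0.01,0,0],[0,0,0]],
    [-1,[0.022,0,0],[0,0,0]],
    [-1,[0.022,0,0],[0,0,0]],
    [-1,[0.022,0,0],[0,0,0]],
  ],
)

```text
time_s: 13.28
tool_pos: [0.5521, 0.0089, 0.0439]
orientation: [[0.056, 0.998, 0.003], [0.998, -0.056, 0.001], [0.001, 0.003, -1.0]]
wrist_force: [-5.8, 0.9, 11.7]
width: 0.0231
finger_force: 25.0
```

Call:
drive_tool(
  series=[
    [-1,[0.012,0,0],[0,0,0]],
    [-1,[0.02,0,0],[0,0,0]],
    [-1,[0.02,0,0],[0,0,0]],
    [-1,[0.02,0,0],[0,0,0]],
  ],
)

```text
time_s: 13.62
tool_pos: [0.5521, 0.0103, 0.0439]
orientation: [[0.057, 0.998, 0.003], [0.998, -0.057, -0.001], [-0.0, 0.003, -1.0]]
wrist_force: [-5.9, -1.7, 10.3]
width: 0.0232
finger_force: 25.0
```

The pin is locked and centred, with the travel at about 0.060 m. I'll hand in now.

```bash
python3 -c "
from plant import manip
print(manip.hand_in())"
```

```text
the job is handed in; nothing more can be done
None
```

I handed the job in at about 13.6 s of robot time, and the hand-in gave no verdict. The grilles were tapped firm against both fences. The end stop was slid about 60 mm, with its pin home in the next hole as far as knob height and a push/pull test show. The gripper still holds the knob with 25 N, and I touched none of the bystanders.

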